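# Crack the stuck lid of the glue pot

## Robot

A 6-joint arm with a two-finger parallel gripper is mounted at the origin on the work surface. World frame = base frame: x ahead of the robot, y to its left, z up, the work surface at z = 0. Lengths are in mm, angles in degrees, forces in N, time in s.
With the tool pointing down it reaches from about 250 to 800 mm from the base axis. Payload 8.5 kg.
Tool frame: the origin (TCP) lies midway between the tips of the shut fingers; the grasp point (between the pads) lies 19 mm behind it; z points along the fingers, y is the line along which they close (so a half turn about z gives the same grasp; the last joint's range is limited). The gripper opens to 85 mm and grips with 20 to 120 N. Pads are 22 mm wide; open, the fingers measure 114 mm over their backs; the gripper's body (76 mm by 85 mm) begins 54 mm behind the grasp point. The pads swing forward as they close: fully open they stand 13 mm farther back than shut.
Start: joints at [-71.734, 13.648, -0.773, 75.585, 0, 90], TCP at [164.534, -498.505, 231.276] pointing down, gripper open.
Joint ranges: [-152.45, 152.45], [-59.26, 108.67], [-65.41, 83.53], [-104.44, 129.93], [-82.83, 76.93], [-180, 180]. Speed limits (degrees/s): [127.2, 127.2, 159.86, 180, 180, 180].

## Interface

Orientations are given as a 3x3 rotation matrix whose columns are the frame's x, y, z axes.
In Python, from plant import get_state, read_camera, finish_job gives the robot as it stands. The module is installed in compiled form; this text tells all that it offers.
- The arm moves only by the shell command python3 -m jog 'ROWS' [FORCE]. ROWS is a JSON object of lists of equal length, an entry for each row: "offset": the shift along the world's x, y, z in m, a list of three; "twist": the turn about the world's z in units of 5 degrees (1.0 is 5 degrees); "jaw": the gripper's target within -1 to 1 (fully open at 1, half-way at 0, shut at -1). A call has exactly 10 rows; each row shifts and turns the commanded pose from where the row before left it; what a row does not reach is not made up. A row lasts 1/10 s, in which the tool goes at most 50 mm and 8.59 degrees, less where a joint would pass 70% of its speed; a pose out of reach is approached as far as the arm can. A call with a gripper value outside its range is refused whole. The fingers move at their own pace and stop on an object; FORCE is the grip in N (left out, the last holds). Time passes only in rows, so rows that do not move let the fingers close, or fill a call up. It gives the time, the measured TCP pose, the force, the opening and the grip force at its end, in the units of the state.
- get_state(): the state, without advancing time (a new reading comes with each control period).
- read_camera(name): name is "scene" or "side" or "wrist"; returns a dict with "pixels" (480x640x3 uint8, red, green, blue), "depth" (480x640 float32, mm along the optical axis (not along the pixel's ray), 0 where there is no reading), "camera_matrix" (3x3 intrinsics, pixels), "position" and "orientation" of the camera in the world. Camera axes: x right, y down, z forward; pixel columns grow to the right and rows downward; lengths in mm; the calibration is good to about 2 mm. A picture is of the moment at which its call begins.
- finish_job(): hands the job in; it is judged then, once.
The state is a dict: "t": time; "joint_positions": joint angles; "qd": joint speeds; "joint_torque": joint torques, N m; "tool_pos": TCP position; "tcp_rot": TCP orientation; "wrist_force": force on the tool from outside, world axes, zero at the start; "moment": the same for the moment, N m; "width": opening from 0.0 (shut) to 1.0 (fully open); "grasp_force": force on a finger pad.
Only numpy, scipy, OpenCV 4.12 (cv2) and the standard library are available. Lean on these libraries where they do the work, as an engineer would, in place of code of your own. Each camera call takes 0.05 s, during which the arm holds its last target. There are 200 camera calls.

## Task

Set the glue pot on its heater base, fully down over the two locating pegs, and let go of it. Then press the red thumb lever to break the lid free of its stuck seal, without letting the lid fly wide open, and finish while holding the lever down so that the lid stays slightly open, about a finger's width (15 mm) at its front. Keep the pot upright and seated, and leave the mug, brush, jar and screwdriver where they are.

Things in the scene. Friction and masses are not known exactly. Their poses are not given: they have to be found in the camera images.
- pot_centre (a point): Small aluminium glue pot, upright, 108 mm tall with its lid, 0.5 to 0.75 kg. Point on its axis, 54 mm above its underside; z up, -x towards its handle. Round body 60 mm across; the cork sleeve 46 to 90 mm above the underside is the place to grip, across y, fingers coming from above on both sides of the lid. Black D handle on the -x side reaches 67 mm from the axis.
- pot_foot (a point): Centre of the pot's underside (same axes). Square aluminium foot 104 x 104 x 8 mm with two through holes 13 mm wide on its y axis, 41 mm either side of the centre.
- seat (a point): Middle of the steel hot plate on top of the red heater base (150 x 160 mm, fixed; plate surface 46 mm above the bench); z up, -x towards the side with the black dial. Two pegs stand on the plate on its y axis. The pot is home with its foot flat on the plate and the pegs up through its holes: pot_foot then meets this point and the y axes lie along one line. Either way round fits.
- peg_a (a point): Tip of the locating peg on the +y side, 41 mm from seat. Steel, 9 mm thick, 17 mm tall above the plate, its top 5 mm tapered to 4 mm.
- peg_b (a point): Tip of the locating peg on the -y side, like peg_a.
- lever (a point): Middle of the top face of the red thumb lever on the lid, pad 24 mm (along the pot's x) by 30 mm, above the handle: with the lid shut 62 mm from the pot's axis, 111.5 mm above pot_foot. It turns with the lid about the hinge. Pressing it straight down opens the lid; 7 mm of travel gives about 0.25 rad. The handle's top is 24 mm below it.
- hinge (a point): Middle of the lid's hinge line, which runs along the pot's y, 33 mm from the pot's axis towards the handle, 104 mm above pot_foot; the lever's middle is 29 mm farther out.
- lid_hinge (a joint): Opening angle of the steel lid (55 mm across), 0 = shut (start), up to 0.75 rad. Its front edge, 60 mm from the hinge, is 15 mm up at 0.25 rad. The seal is stuck: the force on the lever climbs to a peak of about 12 N with hardly any movement, falls off quickly as it tears, is free past 0.1 rad, and about 3 N then holds the lever down. A spring shuts the lid when the lever is let go, and it sticks again.
- mug: Terracotta mug, 82 mm across, 88 mm tall, origin under its centre. To be left alone.
- brush: Glue brush lying flat, 190 mm long along its x, 42 mm wide, 20 mm high, origin under its middle. To be left alone.
- jar: Amber glass jar with a brass cap, 68 mm across, 95 mm tall, origin under its centre. To be left alone.
- driver: Screwdriver with orange handle lying flat, 200 mm long along its x, 26 mm thick, origin under its middle. To be left alone.
Mind the look-alikes: they are no part of the job. What is shaped like the part that bears pot_centre but green or purple is not meant.

How it is judged:
By the outcome, as a careful person would: the job done as asked, in the order asked, and still so for the second after the job is handed in, while the arm keeps its last pose, push and grip.
It also fails if it takes over 58 s, if anything falls off the work surface, if the arm or the gripper's body presses on something with over 40 N, if the wrist force passes 120 N, or if a joint passes its speed limit or range.

## Working session

There is one attempt and no reset: what is moved stays moved. The work goes in short steps, Python scripts to look and compute and a shell command to move; the robot and the scene stay as the last step left them, time stands still between calls to the robot, and variables do not carry over. Pictures are saved under pics/ and viewed, at most 10 in all, crops included, and the job is handed in when it is done.

```bash
mkdir -p pics; cat > h.py <<'E'
import numpy as np,cv2
from plant import get_state,read_camera,finish_job
def cam(n):
    c=read_camera(n)
    for k in("camera_matrix","position","orientation","depth"): c[k]=np.array(c[k],float)
    return c
def pts(c):
    K=c["camera_matrix"];d=c["depth"]
    v,u=np.mgrid[0:480,0:640]
    p=np.stack([(u-K[0,2])/K[0,0]*d,(v-K[1,2])/K[1,1]*d,d],-1)
    return p@c["orientation"].T+c["position"]
def save(c,n): cv2.imwrite(f"pics/{n}.png",c["pixels"][:,:,::-1])
E
python3 - <<'E'
from h import *
a=cam("scene");b=cam("side");
for c,n in((a,"scene"),(b,"side")): 
    save(c,n); print(c["position"],c["orientation"].round(2).tolist(),(c["depth"]>0).mean())
np.savez("s.npz",a=pts(a),ap=a["pixels"],b=pts(b),bp=b["pixels"])
print(get_state())
E
```

```text
[967.13536119 731.75426838 931.45391908] [[-0.81, 0.44, -0.38], [0.59, 0.62, -0.53], [0.0, -0.65, -0.76]] 0.9960188802083333
[1554.76738363  708.69253271  864.08850856] [[-0.5, 0.47, -0.72], [0.86, 0.29, -0.41], [0.01, -0.83, -0.55]] 0.9873763020833334
{'t': 0.1, 'joint_positions': array([-7.17346883e+01,  1.36791024e+01, -8.12037974e-01,  7.55853160e+01,
       -3.73696447e-04,  8.99987194e+01]), 'qd': array([ 0.07065915, -0.00820281,  0.01306878, -0.00663475, -0.04111023,
       -0.06927449]), 'joint_torque': array([ 9.10511353e-04, -5.39721143e+01,  3.46997738e+01,  1.34747161e-02,
       -1.91317145e-05, -3.73615114e-05]), 'tool_pos': array([ 164.42311718, -498.18749698,  230.72793656]), 'tcp_rot': array([[ 9.49608394e-01,  3.13438538e-01, -4.24422818e-04],
       [ 3.13438825e-01, -9.49607552e-01,  1.26513706e-03],
       [-6.49240182e-06, -1.33441537e-03, -9.99999110e-01]]), 'wrist_force': array([-0.39030565, -0.89613745,  0.86706149]), 'moment': array([-0.01983409,  0.02787356, -0.01301277]), 'grasp_force': 0.0, 'width': 1.005809248681979}
```

View pics/scene.png

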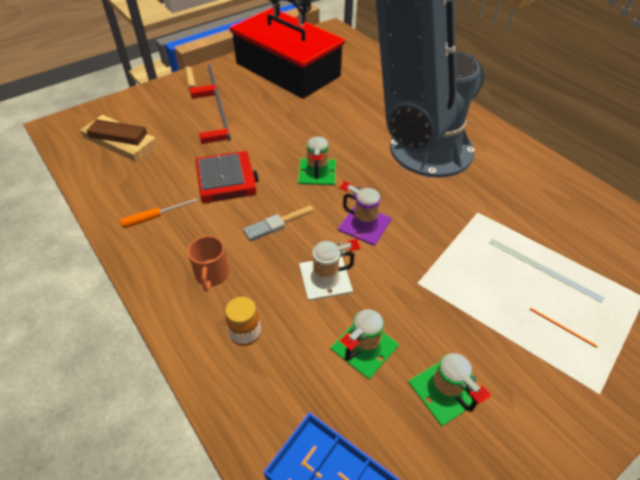

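View pics/side.png

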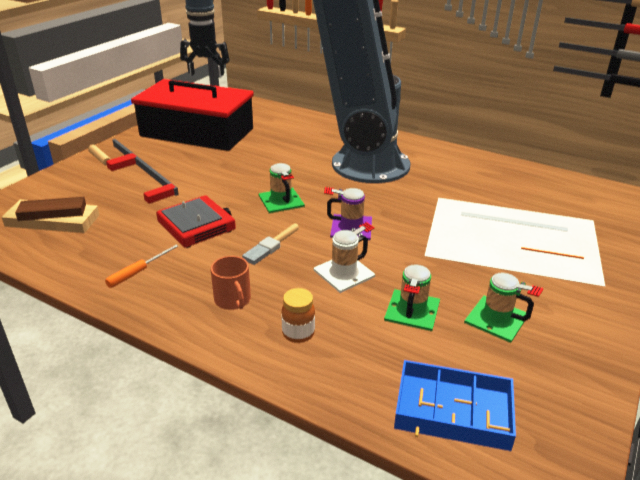

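Scene view: the real pot (uncoloured foot) is at about (326,265), with its red lever at (354,245). The heater is at (226,175) with its dial at (257,177), and the green and purple pots are decoys. In the side view the pot is at (345,255) and the heater at (196,220).

```bash
python3 - <<'E'
from h import *
s=np.load("s.npz")
for k,box,hb in(("a",(290,365,230,305),(190,265,145,205)),("b",(310,378,220,292),(150,240,190,248))):
    P=s[k];I=s[k+"p"].astype(int);mx=I.max(-1);mn=I.min(-1);sat=(mx-mn)/(mx+1)
    def sel(b,m):
        w=np.zeros(m.shape,bool);w[b[2]:b[3],b[0]:b[1]]=1;return P[w&m]
    z=P[...,2];red=(I[...,0]>120)&(sat>.7)&(I[...,1]<60)
    print(k)
    f=sel(box,(z>2)&(z<16)&(sat<.25)&(mx>110))
    r=cv2.minAreaRect(f[:,:2].astype(np.float32));print(" foot",len(f),np.median(f[:,2]),r)
    l=sel(box,(z>98)&(z<125)&(sat<.3)&(mx>90));print(" lid",len(l),l.mean(0),cv2.minEnclosingCircle(l[:,:2].astype(np.float32)))
    v=sel(box,red&(z>90));print(" lever",len(v),v.mean(0))
    p=sel(hb,(z>38)&(z<52)&(sat<.3));r=cv2.minAreaRect(p[:,:2].astype(np.float32));print(" plate",len(p),np.median(p[:,2]),r)
    p=sel(hb,(z>25)&(z<80));r=cv2.minAreaRect(p[:,:2].astype(np.float32));print(" base",len(p),r)
    q=sel(hb,(z>53)&(z<70));print(" pegs",q.round(0).tolist()[:30])
    d=sel(hb,(mx<45)&(z>5)&(z<45));print(" dial",len(d),d.mean(0) if len(d) else 0)
    c=s[k+"p"][hb[2]:hb[3],hb[0]:hb[1],::-1];
    cv2.imwrite(f"pics/h{k}.png",cv2.resize(c,None,fx=4,fy=4,interpolation=cv2.INTER_CUBIC))
E
python3 -c "
import cv2,numpy as np
a=cv2.imread('pics/ha.png');b=cv2.imread('pics/hb.png')
w=400
o=np.zeros((300,720,3),np.uint8);o[:240,:300]=a[:240,:300];o[:232,320:680]=b[:232,:360];cv2.imwrite('pics/hh.png',o)"
```

```text
a
 foot 954 8.846998407643298 ((542.6277465820312, 197.31655883789062), (106.53649139404297, 106.25687408447266), 66.17314910888672)
 lid 543 [541.40007938 204.02716469 107.84425762] ((532.5302734375, 204.27728271484375), 42.296783447265625)
 lever 76 [486.05049388 225.44123083 112.27561128]
 plate 1129 47.00182968207491 ((576.9985961914062, -232.4064483642578), (123.5133285522461, 106.78701782226562), 67.67729949951172)
 base 2388 ((561.4498291015625, -229.54092407226562), (173.2604217529297, 162.77871704101562), 67.8829345703125)
 pegs [[562.0, -275.0, 62.0], [559.0, -274.0, 61.0], [565.0, -275.0, 60.0], [563.0, -272.0, 61.0], [561.0, -270.0, 62.0], [559.0, -269.0, 61.0], [565.0, -270.0, 59.0], [561.0, -272.0, 57.0], [559.0, -270.0, 57.0], [565.0, -272.0, 55.0], [593.0, -200.0, 63.0], [590.0, -200.0, 61.0], [595.0, -197.0, 63.0], [592.0, -198.0, 60.0], [591.0, -194.0, 63.0], [595.0, -198.0, 59.0], [593.0, -196.0, 59.0], [591.0, -194.0, 59.0], [597.0, -195.0, 58.0], [596.0, -191.0, 61.0], [592.0, -195.0, 55.0], [597.0, -197.0, 53.0], [604.0, -173.0, 54.0]]
 dial 0 0
b
 foot 818 5.96
[... 342 characters left out ...]
9375), (129.25282287597656, 113.45339965820312), 66.29466247558594)
 base 2207 ((540.7023315429688, -286.1130676269531), (295.9990539550781, 166.35475158691406), 66.84359741210938)
 pegs [[568.0, -273.0, 62.0], [565.0, -272.0, 61.0], [561.0, -273.0, 59.0], [567.0, -275.0, 58.0], [567.0, -271.0, 59.0], [560.0, -274.0, 55.0], [571.0, -271.0, 59.0], [564.0, -274.0, 54.0], [566.0, -269.0, 57.0], [571.0, -268.0, 53.0], [591.0, -204.0, 57.0], [597.0, -195.0, 63.0], [595.0, -201.0, 57.0], [592.0, -200.0, 56.0], [596.0, -193.0, 61.0], [602.0, -195.0, 60.0], [599.0, -194.0, 59.0], [597.0, -193.0, 58.0], [600.0, -193.0, 56.0], [597.0, -194.0, 54.0]]
 dial 13 [ 582.15870797 -180.13190982   21.61695734]
```

View pics/hh.png

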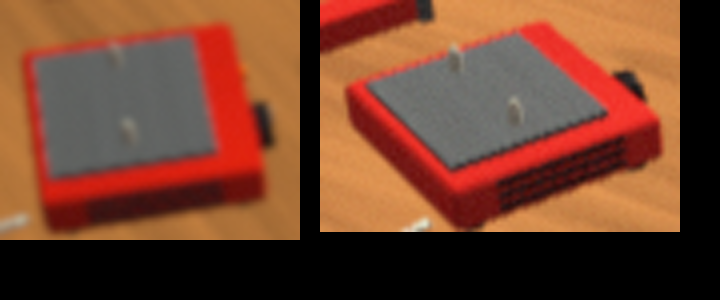

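```bash
python3 -m jog '{"offset":[[0.012,0.023,0],[0.012,0.023,0],[0.012,0.023,0],[0.012,0.023,0],[0.012,0.023,0],[0.012,0.023,0],[0.012,0.023,0],[0.012,0.023,0],[0.012,0.023,0],[0.012,0.023,0]],"twist":[0.9,0.9,0.9,0.9,0.9,0.9,0.9,0.9,0.9,0.9],"jaw":[1,1,1,1,1,1,1,1,1,1]}'; python3 -c "
from plant import *;s=get_state();print(s['joint_positions'],s['tool_pos'])"
```

```text
t: 1.1
tool_pos: [284.7, -267.4, 231.1]
tcp_rot: [[0.447, 0.895, -0.0], [0.895, -0.447, 0.0], [0.0, -0.0, -1.0]]
wrist_force: [1.0, 0.5, -1.2]
width: 0.998
grasp_force: 0.0
[-4.32048144e+01  4.35720100e-01 -1.63963064e+01  7.31969954e+01
  1.02019382e-03  7.33504395e+01] [ 284.71072797 -267.39869831  231.08605963]
```

```bash
for i in 1; do :; done
python3 -m jog '{"offset":[[0.013,0.0233,0],[0.013,0.0233,0],[0.013,0.0233,0],[0.013,0.0233,0],[0.013,0.0233,0],[0.013,0.0233,0],[0.013,0.0233,0],[0.013,0.0233,0],[0.013,0.0233,0],[0.013,0.0233,0]],"twist":[0.9,0.9,0.9,0.9,0.9,0.9,0.9,0.9,0.9,0.9],"jaw":[1,1,1,1,1,1,1,1,1,1]}' >/dev/null
python3 -m jog '{"offset":[[0.013,0.0233,0],[0.013,0.0233,0],[0.013,0.0233,0],[0.013,0.0233,0],[0.013,0.0233,0],[0.013,0.0233,0],[0.013,0.0233,0],[0.013,0.0233,0],[0.013,0.0233,0],[0,0,0]],"twist":[0.95,0.95,0.95,0.95,0.95,0.95,0.95,0.95,0.95,0.95],"jaw":[1,1,1,1,1,1,1,1,1,1]}'
python3 - <<'E'
from h import *
c=cam("wrist");save(c,"w1");print(c["position"],c["orientation"].round(2).tolist());np.savez("w.npz",a=pts(c),p=c["pixels"])
E
```

```text
t: 3.1
tool_pos: [532.6, 176.6, 230.3]
tcp_rot: [[-0.914, 0.405, -0.001], [0.405, 0.914, 0.0], [0.001, 0.0, -1.0]]
wrist_force: [0.5, -0.5, -0.3]
width: 1.003
grasp_force: 0.0
[456.2754626  209.77220278 372.75062909] [[0.41, 0.86, 0.3], [0.91, -0.38, -0.13], [0.0, 0.33, -0.95]]
```

View pics/w1.png

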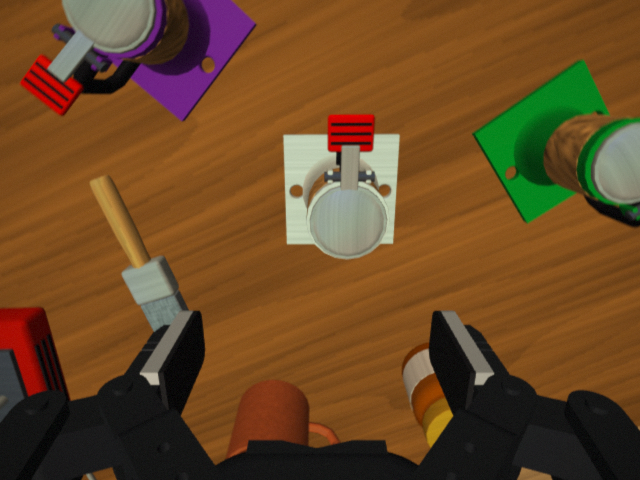

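Wrist view: the pot's lid is at (347,218), the lever at (351,133), and the foot holes at (296,190) and (385,190). The purple and green pots are off to the sides.

```bash
python3 - <<'E'
from h import *
s=np.load("w.npz");P=s["a"];I=s["p"].astype(int);mx=I.max(-1);sat=(mx-I.min(-1))/(mx+1);z=P[...,2]
w=np.zeros(z.shape,bool);w[100:270,270:410]=1
f=P[w&(abs(z-8)<4)&(sat<.25)&(mx>100)];print(cv2.minAreaRect(f[:,:2].astype(np.float32)),np.median(f[:,2]))
w[:182]=0
l=P[w&(z>100)];print(np.median(l[:,2]),cv2.minEnclosingCircle(l[:,:2].astype(np.float32)))
w[:]=0;w[105:160,310:390]=1
l=P[w&(z>90)&(sat>.7)&(mx>120)];print("lever",l.mean(0),cv2.minAreaRect(l[:,:2].astype(np.float32)))
print(get_state()["tool_pos"])
E
```

```text
((543.3046264648438, 195.69078063964844), (103.86940002441406, 103.6927261352539), 66.25070190429688) 8.04023574693798
108.65727439441122 ((514.3125, 200.9583740234375), 58.70268249511719)
lever [484.38632956 220.80521958 113.51335669] ((479.89642333984375, 219.31141662597656), (37.9787712097168, 33.961708068847656), 63.795074462890625)
[531.84105857 175.49260721 230.31407294]
```

```bash

python3 -m jog '{"offset":[[0.0056,0.0102,0],[0.0056,0.0102,0],[0,0,-0.020],[0,0,-0.020],[0,0,-0.020],[0,0,-0.020],[0,0,-0.010],[0,0,0],[0,0,0],[0,0,0]],"twist":[0,0,0,0,0,0,0,0,0,0],"jaw":[1,1,1,1,1,1,1,1,1,1]}'
python3 -m jog '{"offset":[[0,0,-0.015],[0,0,-0.015],[0,0,-0.015],[0,0,-0.015],[0,0,-0.015],[0,0,-0.010],[0,0,-0.005],[0,0,0],[0,0,0],[0,0,0]],"twist":[0,0,0,0,0,0,0,0,0,0],"jaw":[1,1,1,1,1,1,1,1,1,1]}'
python3 - <<'E'
from h import *
save(cam("wrist"),"w2")
E
```

```text
t: 4.15
tool_pos: [543.4, 194.9, 142.4]
tcp_rot: [[-0.912, 0.411, 0.002], [0.411, 0.912, 0.0], [-0.001, 0.001, -1.0]]
wrist_force: [-0.5, 0.0, 0.7]
width: 1.002
grasp_force: 0.0
t: 5.15
tool_pos: [543.2, 194.8, 52.0]
tcp_rot: [[-0.912, 0.41, 0.001], [0.41, 0.912, 0.0], [-0.001, 0.001, -1.0]]
wrist_force: [-0.6, 0.1, 1.1]
width: 0.998
grasp_force: 0.0
```

View pics/w2.png

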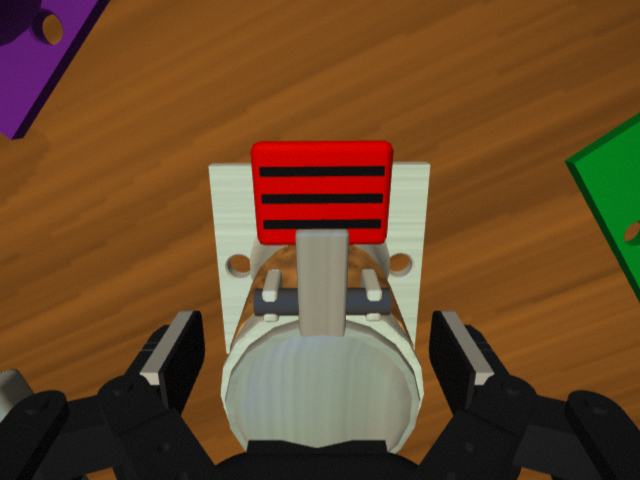

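The pot is centred between the fingers: lid at (322,390), pads at about (205,350) and (435,350). Next I grip it and lift.

```bash

python3 -m jog '{"offset":[[0,0,0],[0,0,0],[0,0,0],[0,0,0],[0,0,0],[0,0,0],[0,0,0],[0,0,0],[0,0,0],[0,0,0]],"twist":[0,0,0,0,0,0,0,0,0,0],"jaw":[0.6,0.4,0.2,0,-0.5,-1,-1,-1,-1,-1]}' 60
python3 -m jog '{"offset":[[0,0,0.003],[0,0,0.007],[0,0,0.015],[0,0,0.02],[0,0,0.02],[0,0,0.02],[0,0,0.015],[0,0,0.01],[0,0,0],[0,0,0]],"twist":[0,0,0,0,0,0,0,0,0,0],"jaw":[-1,-1,-1,-1,-1,-1,-1,-1,-1,-1]}'
```

```text
t: 6.2
tool_pos: [543.2, 195.1, 52.1]
tcp_rot: [[-0.912, 0.41, 0.001], [0.41, 0.912, 0.001], [-0.001, 0.001, -1.0]]
wrist_force: [-0.4, 1.3, 5.8]
width: 0.689
grasp_force: 64.0
t: 7.2
tool_pos: [542.4, 194.4, 160.7]
tcp_rot: [[-0.912, 0.411, -0.001], [0.411, 0.912, -0.0], [0.001, -0.001, -1.0]]
wrist_force: [0.2, -0.9, -6.3]
width: 0.687
grasp_force: 65.9
```

```bash

python3 -m jog '{"offset":[[0,0,0.010],[0,-0.005,0.010],[0.001,-0.010,0.010],[0.002,-0.020,0],[0.002,-0.025,0],[0.003,-0.030,0],[0.003,-0.030,0],[0.003,-0.030,0],[0.003,-0.030,0],[0.003,-0.030,0]],"twist":[0,0,0,0,0,0,0,0.1,0.1,0.2],"jaw":[-1,-1,-1,-1,-1,-1,-1,-1,-1,-1]}' 
python3 -m jog '{"offset":[[0.003,-0.025,0],[0.002,-0.020,0],[0.001,-0.015,0],[0,-0.010,0],[0,-0.005,0],[0,0,0],[0,0,0],[0,0,0],[0,0,0],[0,0,0]],"twist":[0,0,0,0,0,0,0,0,0,0],"jaw":[-1,-1,-1,-1,-1,-1,-1,-1,-1,-1]}' 
python3 - <<'E'
from h import *
c=cam("wrist");save(c,"w3");np.savez("w.npz",a=pts(c),p=c["pixels"],K=c["camera_matrix"],R=c["orientation"],t=c["position"])
E
```

```text
t: 8.2
tool_pos: [562.7, -17.4, 192.2]
tcp_rot: [[-0.926, 0.378, 0.001], [0.378, 0.926, -0.0], [-0.001, -0.0, -1.0]]
wrist_force: [0.4, 0.2, -6.5]
width: 0.687
grasp_force: 66.1
t: 9.2
tool_pos: [568.8, -89.9, 191.3]
tcp_rot: [[-0.926, 0.378, -0.0], [0.378, 0.926, -0.0], [0.0, -0.0, -1.0]]
wrist_force: [-0.8, -0.2, -6.1]
width: 0.691
grasp_force: 66.2
```

View pics/w3.png

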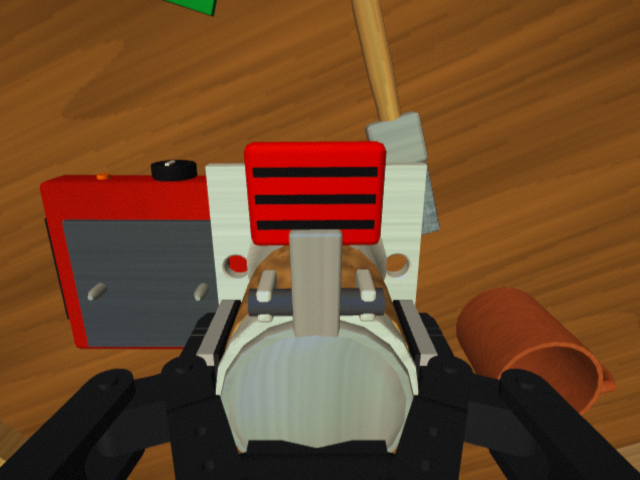

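Wrist view: the pegs are at about (97,291) and (201,291) on the plate. The held pot's foot holes are at (236,264) and (398,264), and its lever is at (315,195).

```bash
python3 - <<'E'
from h import *
s=np.load("w.npz");P=s["a"];I=s["p"].astype(int);z=P[...,2];mx=I.max(-1);sat=(mx-I.min(-1))/(mx+1)
def win(a,b,c,d):
    w=np.zeros(z.shape,bool);w[c:d,a:b]=1;return w
C=[]
for a in(80,185):
    w=win(a,a+32,275,308)&(z>50);p=P[w];q=p[p[:,2]>p[:,2].max()-3]
    print("peg",len(p),p.mean(0).round(1),"tip",len(q),q.mean(0).round(1));C.append(q.mean(0))
C=np.array(C);m=C.mean(0);d=C[1]-C[0];print("seat",m,np.linalg.norm(d[:2]),np.degrees(np.arctan2(d[1],d[0])))
w=win(64,205,220,347)&(abs(z-46)<3);print("plate z",np.median(z[w]))
w=win(205,430,150,350)&(sat<.25)&(mx>110)&(z>135)&(z<158);f=P[w]
r=cv2.minAreaRect(f[:,:2].astype(np.float32));print("foot",np.median(f[:,2]),r)
def ray(u,v,h):
    K=s["K"];dd=s["R"]@np.array([(u-K[0,2])/K[0,0],(v-K[1,2])/K[1,1],1]);return s["t"]+dd*(h-s["t"][2])/dd[2]
h=np.median(f[:,2])
H=[]
for a,b in((220,252),(380,414)):
    fm=(win(a,b,250,280)&~((sat<.25)&(mx>110))).astype(np.uint8)
    n,L,st,ce=cv2.connectedComponentsWithStats(fm);i=1+np.argmax(st[1:,4]);print(st[i],ce[i]);H.append(ray(*ce[i],h))
H=np.array(H);d=H[0]-H[1];print("holes",H.round(1),H.mean(0),np.linalg.norm(d),np.degrees(np.arctan2(d[1],d[0])))
print(get_state()["tool_pos"])
E
```

```text
peg 189 [ 558.  -264.4   68.1] tip 7 [491.3 -59.1 333.7]
peg 171 [ 587.1 -191.1   69.1] tip 5 [491.3 -59.1 333.7]
seat [491.32895269 -59.05608784 333.71940971] 5.728578676879116e-14 -7.125016348901798
plate z 46.00723772101975
foot 147.0901218136963 ((554.3479614257812, -84.9539566040039), (104.53533935546875, 74.52287292480469), 67.89930725097656)
[224 255  24  19 364] [235.79120879 263.89285714]
[380 254  29  26 427] [392.43091335 264.03981265]
holes [[ 551.2 -128.   147.1]
 [ 581.5  -54.   147.1]] [566.3279938  -91.00867169 147.09012181] 79.94724560841685 -112.30041734401735
[568.74073338 -90.03440062 191.28564581]
```

```bash
python3 - <<'E'
from h import *
s=np.load("w.npz");P=s["a"];z=P[...,2]
C=[];T=[]
for a in(80,185):
    p=P[275:308,a:a+32].reshape(-1,3);p=p[(p[:,2]>50)&(p[:,2]<68)];q=p[p[:,2]>61];b=p[p[:,2]<=58]
    for n in(q,b):
        r=cv2.minAreaRect(n[:,:2].astype(np.float32));print(len(n),n.mean(0).round(1),np.array(r[0]).round(1),np.array(r[1]).round(1))
    C.append(q.mean(0))
C=np.array(C);d=C[1]-C[0];print(C.mean(0),np.linalg.norm(d[:2]),np.degrees(np.arctan2(d[1],d[0])))
I=s["p"];w=np.zeros(z.shape,bool);w[150:400,40:206]=1
mx=I.max(-1).astype(int);sat=(mx-I.min(-1))/(mx+1.);b=P[w&(abs(z-46)<1.5)&(sat<.4)];print(cv2.minAreaRect(b[:,:2].astype(np.float32)))
E
```

```text
48 [ 561.  -273.5   62.4] [ 561.2 -273.8] [5.2 5.5]
81 [ 560.2 -271.5   54.1] [ 560.8 -272.4] [8.5 5.3]
39 [ 592.4 -198.1   62.5] [ 592.3 -198.3] [4.5 5.4]
71 [ 590.8 -196.2   54.2] [ 591.8 -197.2] [8.8 6. ]
[ 576.73704966 -235.79544104   62.49240642] 81.70572492993348 67.40731268057512
((574.0189819335938, -243.2288360595703), (109.33475494384766, 112.60104370117188), 67.3810043334961)
```

```bash

python3 -m jog '{"offset":[[0.0007,-0.0056,0],[0.001,-0.014,0],[0.001,-0.020,0],[0.001,-0.024,0],[0.001,-0.024,0],[0.001,-0.020,0],[0.001,-0.016,0],[0.001,-0.012,0],[0.001,-0.006,0],[0,-0.004,0]],"twist":[-0.08,0,0,0,0,0,0,0,0,0],"jaw":[-1,-1,-1,-1,-1,-1,-1,-1,-1,-1]}' 
python3 -m jog '{"offset":[[0,0,-0.005],[0,0,-0.010],[0,0,-0.015],[0,0,-0.015],[0,0,-0.010],[0,0,-0.008],[0,0,-0.005],[0,0,0],[0,0,0],[0,0,0]],"twist":[0,0,0,0,0,0,0,0,0,0],"jaw":[-1,-1,-1,-1,-1,-1,-1,-1,-1,-1]}' 
python3 - <<'E'
from h import *
c=cam("wrist");save(c,"w4");np.savez("w.npz",a=pts(c),p=c["pixels"],K=c["camera_matrix"],R=c["orientation"],t=c["position"])
i=c["pixels"][220:310,190:450,::-1];cv2.imwrite("pics/w4c.png",cv2.resize(i,None,fx=3,fy=3,interpolation=cv2.INTER_CUBIC))
E
```

```text
t: 10.25
tool_pos: [577.5, -236.4, 191.1]
tcp_rot: [[-0.923, 0.385, -0.0], [0.385, 0.923, 0.0], [0.0, 0.0, -1.0]]
wrist_force: [0.1, -0.0, -7.2]
width: 0.687
grasp_force: 66.2
t: 11.25
tool_pos: [577.8, -236.2, 123.9]
tcp_rot: [[-0.923, 0.385, 0.001], [0.385, 0.923, -0.001], [-0.001, -0.0, -1.0]]
wrist_force: [0.4, 0.0, -6.3]
width: 0.689
grasp_force: 66.2
```

View pics/w4c.png

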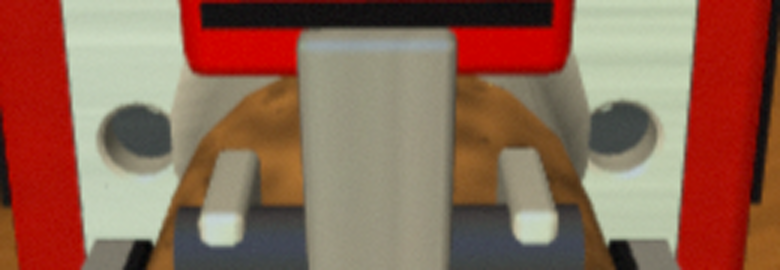

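The crop shows both foot holes, at crop positions (138,137) and (625,135), with only plate visible through them because the view is oblique. I'll go down gently and watch the force.

```bash

python3 -m jog '{"offset":[[-0.0003,0.0004,-0.002],[0,0,-0.002],[0,0,-0.002],[0,0,-0.002],[0,0,-0.002],[0,0,-0.002],[0,0,-0.001],[0,0,0],[0,0,0],[0,0,0]],"twist":[0,0,0,0,0,0,0,0,0,0],"jaw":[-1,-1,-1,-1,-1,-1,-1,-1,-1,-1]}' 
python3 - <<'E'
from h import *
c=cam("wrist")
i=c["pixels"][220:310,190:450,::-1];cv2.imwrite("pics/w5c.png",cv2.resize(i,None,fx=3,fy=3,interpolation=cv2.INTER_CUBIC))
E
```

```text
t: 12.3
tool_pos: [577.2, -235.6, 110.4]
tcp_rot: [[-0.923, 0.385, 0.0], [0.385, 0.923, -0.0], [-0.0, -0.0, -1.0]]
wrist_force: [-0.2, 0.1, -6.0]
width: 0.688
grasp_force: 66.2
```

View pics/w5c.png

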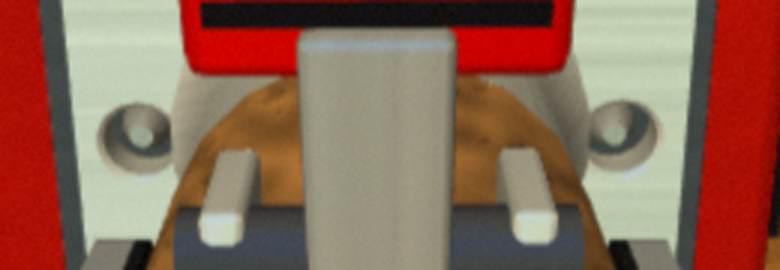

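Both peg tips show inside their holes, near the middle, at crop positions (142,133) and (617,133). I'll lower the rest of the way.

```bash

python3 -m jog '{"offset":[[0,0,-0.002],[0,0,-0.002],[0,0,-0.002],[0,0,-0.002],[0,0,-0.002],[0,0,-0.001],[0,0,-0.001],[0,0,0],[0,0,0],[0,0,0]],"twist":[0,0,0,0,0,0,0,0,0,0],"jaw":[-1,-1,-1,-1,-1,-1,-1,-1,-1,-1]}' 
```

```text
t: 13.35
tool_pos: [577.2, -235.6, 98.3]
tcp_rot: [[-0.923, 0.385, 0.0], [0.385, 0.923, -0.0], [-0.0, -0.0, -1.0]]
wrist_force: [-0.3, 0.1, -6.3]
width: 0.691
grasp_force: 65.9
```

```bash

python3 -m jog '{"offset":[[0,0,-0.0005],[0,0,-0.0005],[0,0,0],[0,0,0],[0,0,0],[0,0,0],[0,0,0],[0,0,0],[0,0,0],[0,0,0]],"twist":[0,0,0,0,0,0,0,0,0,0],"jaw":[-1,-1,-1,-1,-1,-1,-1,-1,-1,-1]}' 
```

```text
t: 14.35
tool_pos: [577.2, -235.7, 98.1]
tcp_rot: [[-0.923, 0.385, 0.001], [0.385, 0.923, -0.0], [-0.001, -0.0, -1.0]]
wrist_force: [-4.1, -0.0, 5.3]
width: 0.69
grasp_force: 67.1
```

```bash

python3 -m jog '{"offset":[[0,0,0],[0,0,0],[0,0,0],[0,0,0],[0,0,0],[0,0,0],[0,0,0],[0,0,0],[0,0,0],[0,0,0]],"twist":[0,0,0,0,0,0,0,0,0,0],"jaw":[0.45,0.5,0.6,0.7,0.8,0.9,1,1,1,1]}' 
python3 -m jog '{"offset":[[0,0,0.005],[0,0,0.010],[0,0,0.015],[0,0,0.020],[0,0,0.020],[0,0,0.020],[0,0,0.010],[0,0,0],[0,0,0],[0,0,0]],"twist":[0,0,0,0,0,0,0,0,0,0],"jaw":[1,1,1,1,1,1,1,1,1,1]}' 
python3 - <<'E'
from h import *
c=cam("wrist");save(c,"w6");P=pts(c);I=c["pixels"].astype(int);z=P[...,2];mx=I.max(-1);sat=(mx-I.min(-1))/(mx+1)
w=np.zeros(z.shape,bool);w[60:420,200:460]=1
def r(m):
    p=P[m];print(len(p),np.median(p[:,2]),p.mean(0).round(1),cv2.minAreaRect(p[:,:2].astype(np.float32)))
r(w&(abs(z-54)<3)&(sat<.3)&(mx>120)); r(w&(z>145)&(z<170)&(sat>.7)&(mx>100))
p=P[w&(z>145)&(z<170)&(sat>.7)&(mx>100)];A=np.c_[p[:,:2],np.ones(len(p))];print(np.linalg.lstsq(A,p[:,2],rcond=None)[0])
E
```

```text
t: 15.35
tool_pos: [577.1, -235.6, 97.3]
tcp_rot: [[-0.923, 0.385, -0.0], [0.385, 0.923, -0.0], [-0.0, -0.0, -1.0]]
wrist_force: [0.2, 0.2, -0.4]
width: 0.997
grasp_force: 0.0
t: 16.35
tool_pos: [576.7, -235.4, 196.2]
tcp_rot: [[-0.923, 0.385, -0.002], [0.385, 0.923, 0.0], [0.002, -0.0, -1.0]]
wrist_force: [-0.2, 0.7, 0.4]
width: 1.007
grasp_force: 0.0
6742 53.981659617730145 [ 562.1 -229.9   54. ] ((577.1378784179688, -236.45159912109375), (104.3336410522461, 104.40515899658203), 67.67792510986328)
2387 157.06483180887213 [ 517.8 -212.   157. ] ((519.0446166992188, -212.5662384033203), (29.99886703491211, 22.93898582458496), 67.57938385009766)
[-8.65473570e-02  3.34309833e-02  2.08928261e+02]
```

View pics/w6.png

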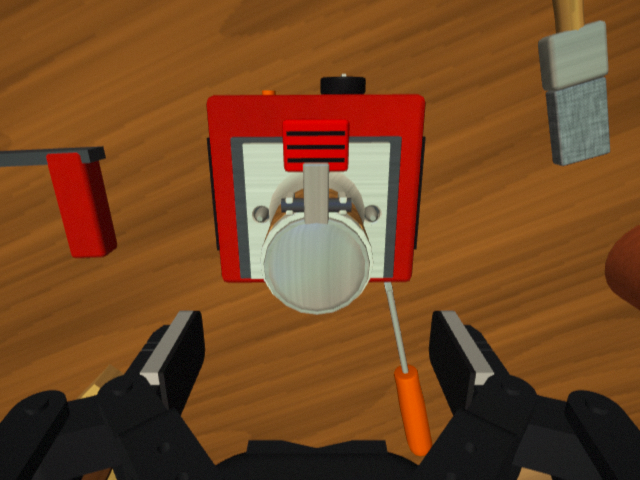

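The pot is seated: its foot top measures z = 54.0, and both pegs show in the holes at (261,213) and (372,213). The lever is at (316,146), which is (519,-212.5,157) in the world. I'll shut the fingers and move over it.

```bash

python3 -m jog '{"offset":[[-0.006,0.0024,0],[-0.0095,0.0038,0],[-0.0095,0.0038,0],[-0.0095,0.0038,0],[-0.0095,0.0038,0],[-0.0085,0.0034,0],[-0.0055,0.0022,0],[-0.003,0.0012,0],[0,0,0],[0,0,0]],"twist":[0,0,0,0,0,0,0,0,0,0],"jaw":[-1,-1,-1,-1,-1,-1,-1,-1,-1,-1]}' 
python3 -m jog '{"offset":[[0,0,-0.004],[0,0,-0.008],[0,0,-0.008],[0,0,-0.008],[0,0,-0.004],[0,0,-0.002],[0,0,0],[0,0,0],[0,0,0],[0,0,0]],"twist":[0,0,0,0,0,0,0,0,0,0],"jaw":[-1,-1,-1,-1,-1,-1,-1,-1,-1,-1]}' 
python3 - <<'E'
from h import *
c=cam("wrist");save(c,"w7")
E
```

```text
t: 17.4
tool_pos: [516.4, -211.3, 197.3]
tcp_rot: [[-0.923, 0.385, 0.0], [0.385, 0.923, -0.0], [-0.0, -0.0, -1.0]]
wrist_force: [0.6, 0.5, -0.1]
width: 0.0
grasp_force: 0.0
t: 18.4
tool_pos: [516.3, -211.2, 163.5]
tcp_rot: [[-0.923, 0.385, 0.0], [0.385, 0.923, -0.0], [-0.0, -0.0, -1.0]]
wrist_force: [0.8, -0.0, 0.2]
width: -0.001
grasp_force: 0.0
```

View pics/w7.png

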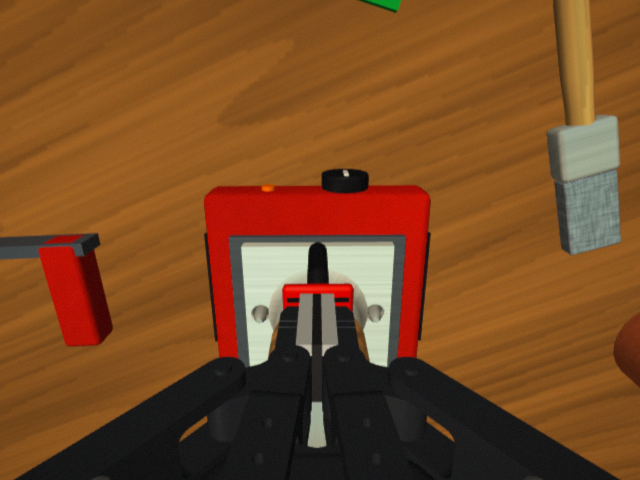

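The shut fingertips at (318,300) are over the red lever. I'll press in small steps.

```bash

python3 -m jog '{"offset":[[0,0,-0.002],[0,0,-0.002],[0,0,-0.001],[0,0,-0.001],[0,0,-0.0005],[0,0,-0.0003],[0,0,0],[0,0,0],[0,0,0],[0,0,0]],"twist":[0,0,0,0,0,0,0,0,0,0],"jaw":[-1,-1,-1,-1,-1,-1,-1,-1,-1,-1]}' | grep -E "pos|force"
python3 -m jog '{"offset":[[0,0,-0.0003],[0,0,0],[0,0,-0.0003],[0,0,0],[0,0,0],[0,0,0],[0,0,0],[0,0,0],[0,0,0],[0,0,0]],"twist":[0,0,0,0,0,0,0,0,0,0],"jaw":[-1,-1,-1,-1,-1,-1,-1,-1,-1,-1]}' | grep -E "pos|force"
```

```text
tool_pos: [516.1, -211.2, 156.5]
wrist_force: [-2.3, 1.3, 3.9]
grasp_force: 2.1
tool_pos: [516.0, -211.2, 156.0]
wrist_force: [-3.5, 1.1, 5.8]
grasp_force: 2.8
```

```bash

python3 -m jog '{"offset":[[0,0,-0.0003],[0,0,0],[0,0,-0.0003],[0,0,0],[0,0,0],[0,0,0],[0,0,0],[0,0,0],[0,0,0],[0,0,0]],"twist":[0,0,0,0,0,0,0,0,0,0],"jaw":[-1,-1,-1,-1,-1,-1,-1,-1,-1,-1]}' | grep -E "pos|force"
python3 -m jog '{"offset":[[0,0,-0.0003],[0,0,0],[0,0,-0.0003],[0,0,0],[0,0,0],[0,0,0],[0,0,0],[0,0,0],[0,0,0],[0,0,0]],"twist":[0,0,0,0,0,0,0,0,0,0],"jaw":[-1,-1,-1,-1,-1,-1,-1,-1,-1,-1]}' | grep -E "pos|force"
python3 -m jog '{"offset":[[0,0,-0.0003],[0,0,0],[0,0,-0.0003],[0,0,0],[0,0,0],[0,0,0],[0,0,0],[0,0,0],[0,0,0],[0,0,0]],"twist":[0,0,0,0,0,0,0,0,0,0],"jaw":[-1,-1,-1,-1,-1,-1,-1,-1,-1,-1]}' | grep -E "pos|force"
```

```text
tool_pos: [516.0, -211.2, 155.3]
wrist_force: [-3.0, 0.9, 5.0]
grasp_force: 2.6
tool_pos: [516.2, -211.2, 154.7]
wrist_force: [-3.2, 1.1, 3.2]
grasp_force: 1.8
tool_pos: [516.1, -211.2, 154.1]
wrist_force: [-1.8, 0.3, 3.6]
grasp_force: 1.5
```

```bash

python3 -m jog '{"offset":[[0,0,-0.0003],[0,0,-0.0003],[0,0,-0.0003],[0,0,-0.0003],[0,0,-0.0003],[0,0,-0.0003],[0,0,-0.0002],[0,0,0],[0,0,0],[0,0,0]],"twist":[0,0,0,0,0,0,0,0,0,0],"jaw":[-1,-1,-1,-1,-1,-1,-1,-1,-1,-1]}' | grep -E "pos|force"
cat > lid.py <<'E'
from h import *
o=np.array([577.,-236.2]);ex=np.array([.9245,-.3805]);ey=np.array([.3805,.9245])
ims=[]
for n in("scene","side"):
    c=cam(n);P=pts(c);I=c["pixels"].astype(int);mx=I.max(-1);sat=(mx-I.min(-1))/(mx+1)
    d=P[...,:2]-o;x=d@ex;y=d@ey;z=P[...,2]
    for zo in(0,):
        m=(z>140)&(z<185)&(abs(y)<22)&(x>-24)&(x<24)&(sat<.3)&(mx>60)
        if m.sum()>15:
            A=np.c_[x[m]+33,y[m],np.ones(m.sum())];k=np.linalg.lstsq(A,z[m],rcond=None)[0]
            print(n,m.sum(),"slope rad",np.arctan(k[0]).round(3),"z hinge",k[2].round(1),"front z",(k[2]+60*k[0]).round(1),"meas",np.median(z[m]).round(1))
    f=(abs(z-53.5)<5)&(abs(x)<60)&(abs(y)<60)&(sat<.3)&(mx>110);print(" foot",f.sum(),np.median(z[f]) if f.any() else None)
    v,u=np.where(m);uv=(int(u.mean()),int(v.mean())) if len(u) else (200,170)
    i=c["pixels"][max(0,uv[1]-45):uv[1]+55,max(0,uv[0]-65):uv[0]+65,::-1];ims.append(cv2.resize(i,(390,300),interpolation=cv2.INTER_CUBIC))
cv2.imwrite("pics/lid.png",np.hstack(ims));print(get_state()["tool_pos"],get_state()["wrist_force"])
E
python3 lid.py
```

```text
tool_pos: [516.2, -211.2, 152.2]
wrist_force: [-2.0, 0.9, 5.0]
grasp_force: 2.7
scene 222 slope rad 0.054 z hinge 158.3 front z 161.5 meas 160.7
 foot 564 54.769114173498394
side 176 slope rad 0.026 z hinge 154.6 front z 156.2 meas 157.2
 foot 539 52.018451816147376
[ 516.15282942 -211.22342396  152.16004587] [-2.27315744  1.02530376  5.82820897]
```

```bash
cat > lid2.py <<'E'
from h import *
s=np.load("s.npz")
def fit(P,I,o,yaw,zf):
    a=np.radians(yaw-90);ex=np.array([np.cos(a),np.sin(a)]);ey=np.array([-ex[1],ex[0]])
    I=I.astype(int);mx=I.max(-1);sat=(mx-I.min(-1))/(mx+1);d=P[...,:2]-o;x=d@ex;y=d@ey;z=P[...,2]-zf
    m=(z>100)&(z<140)&(abs(y)<24)&(x>-12)&(x<32)&(sat<.3)&(mx>60)
    f=(abs(z-8)<5)&(abs(x)<60)&(abs(y)<60)&(sat<.3)&(mx>110);h=np.median(z[f])-8
    print(" n",m.sum(),"foot err",h.round(1),end=" ")
    for lo in(-10,0,10,20):
        q=m&(x>=lo)&(x<lo+10);print(f"x~{lo+5}: {np.median(z[q])-h:.1f}({q.sum()})",end=" ")
    print()
for n,k in(("scene","a"),("side","b")):
    print(n);fit(s[k],s[k+"p"],(543,196),66.2,0)
    c=cam(n);fit(pts(c),c["pixels"],(577,-236.2),67.6,46)
st=get_state();print(st["t"],st["tool_pos"],st["wrist_force"])
E
python3 lid2.py
```

```text
scene
 n 288 foot err 0.7 x~-5: 109.9(73) x~5: 109.4(79) x~15: 108.3(76) x~25: 106.0(44) 
 n 184 foot err 1.1 x~-5: 114.4(49) x~5: 115.8(50) x~15: 115.5(50) x~25: 102.4(25) 
side
 n 213 foot err -2.0 x~-5: 108.6(47) x~5: 109.1(59) x~15: 108.4(55) x~25: 106.7(43) 
 n 143 foot err -2.0 x~-5: 113.7(31) x~5: 115.6(34) x~15: 116.2(40) x~25: 114.8(33) 
24.65 [ 516.14873454 -211.24483442  152.18361942] [-3.17520989  1.1176755   4.92792604]
```

The lid has risen about 0.165 rad, which matches 4.9 mm of travel. It needs about 2.2 mm more.

```bash

python3 -m jog '{"offset":[[0,0,-0.0003],[0,0,-0.0003],[0,0,-0.0003],[0,0,-0.0003],[0,0,-0.0003],[0,0,-0.0003],[0,0,-0.0004],[0,0,0],[0,0,0],[0,0,0]],"twist":[0,0,0,0,0,0,0,0,0,0],"jaw":[-1,-1,-1,-1,-1,-1,-1,-1,-1,-1]}' | grep -E "pos|force"
python3 lid2.py
```

```text
tool_pos: [516.1, -211.2, 149.7]
wrist_force: [-1.4, 1.8, 2.1]
grasp_force: 1.0
scene
 n 288 foot err 0.7 x~-5: 109.9(73) x~5: 109.4(79) x~15: 108.3(76) x~25: 106.0(44) 
 n 192 foot err 0.9 x~-5: 117.7(53) x~5: 119.7(49) x~15: 120.6(60) x~25: 100.7(20) 
side
 n 213 foot err -2.0 x~-5: 108.6(47) x~5: 109.1(59) x~15: 108.4(55) x~25: 106.7(43) 
 n 129 foot err -1.9 x~-5: 116.4(31) x~5: 118.9(34) x~15: 120.7(34) x~25: 119.9(27) 
25.75 [ 516.12953764 -211.19745433  149.78144124] [-2.02937241  1.35801601  1.41727779]
```

```bash
python3 -c "from plant import *; print(get_state()['wrist_force']); print(finish_job())"
```

```text
[-2.02937241  1.35801601  1.41727779]
the job is handed in; nothing more can be done
None
```

The job is handed in: the pot is seated on its pegs and released, the seal is broken, and the lever is held down with the lid open about 0.25 rad (roughly 15 mm at its front); the verdict wasn't shown, and I didn't re-check the mug, brush, jar and screwdriver.

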